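# Pack the games kit in two layers

## Robot

A 6-joint arm with a two-finger parallel gripper is mounted at the origin on the work surface. World frame = base frame: x ahead of the robot, y to its left, z up, the work surface at z = 0. Lengths are in m, angles in rad, forces in N, time in s.
With the tool pointing down it reaches from about 0.35 to 0.975 m from the base axis. Payload 4.9 kg.
Tool frame: the origin (TCP) lies at the very end of the fingers, on their centre line; the grasp point (between the pads) lies 19 mm behind it; z points along the fingers, y is the line along which they close (so a half turn about z gives the same grasp; the last joint's range is limited). The gripper opens to 85 mm and grips with 20 to 120 N. Pads are 22 mm wide; open, the fingers measure 114 mm over their backs; the gripper's body (76 mm by 85 mm) begins 54 mm behind the grasp point. The pads swing forward as they close: fully open they stand 13 mm farther back than shut.
Start: joints at [-0.119, 0.053, 1.613, -0, 1.476, -0.119], TCP at [0.625, 0, 0.231] pointing down, gripper open.
Joint ranges: [-3.01, 3.01], [-1.01, 2.22], [0.06, 2.58], [-1.02, 4.17], [0.09, 2.62], [-3.14, 3.14]. Speed limits (rad/s): [2.57, 2.57, 3.14, 3.14, 3.14, 3.14].

## Interface

Orientations are given as a unit quaternion [w, x, y, z].
In Python, from rig import arm gives the robot as it stands.
- The arm moves only by the shell command python3 -m creep 'ROWS' [OPENING]. ROWS is JSON, a list of rows, each an object with "travel": the shift along the tool's x, y, z in m, a list of three; "dr": the turn, a rotation vector about the tool's x, y, z in degrees, a list of three. A call has 1 to 20 rows; each row is the pose to reach, as a shift and turn from the pose commanded when the call began, along the tool's axes at that moment; what a row does not reach only later rows make up. A row lasts 1/8 s, in which the tool goes at most 62.5 mm and 10.7 degrees, less where a joint would pass 70% of its speed; a pose out of reach is approached as far as the arm can. A call with a gripper value outside its range is refused whole. OPENING is the opening, from 0 (shut) to 1 (fully open), set as the call begins (- or left out, the last holds). The fingers move at their own pace and stop on an object; the grip force is fixed at half the most. Time passes only in rows, so rows that repeat a pose let the fingers close. It gives the time, the measured TCP pose, the force, the opening and the grip force at its end, in the units of the state.
- arm.state(): the state, without advancing time (a new reading comes with each control period).
- arm.capture(name): name is "scene" or "side" or "wrist"; returns a dict with "frame" (384x512x3 uint8, blue, green, red), "z_map" (384x512 float32, m along the optical axis (not along the pixel's ray), 0 where there is no reading), "fx", "fy", "cx", "cy" (pixels), "D" ([k1, k2, p1, p2, k3] as OpenCV has them; the pictures are not rectified), "R" (3x3) and "t" (3): a world point X has camera coordinates R X + t; the wrist camera has in their place "tool_from_camera" (4x4, takes a point from camera to tool coordinates, whose origin is the TCP and whose axes are the flange's). Camera axes: x right, y down, z forward; pixel columns grow to the right and rows downward; lengths in m; the calibration is good to about 2 mm. A picture is of the moment at which its call begins: read the wrist's pose just before it.
- arm.hand_in(): hands the job in; it is judged then, once.
Trained networks look in a picture, given as the dict that the camera call returned (one of the last four; its "shot" number tells which), for a name from the list of things; names that differ only in an ending like _2 or _b are one class to them, and where a whole thing is asked for, a point or a joint stands for the part that bears it (a point fixed in the world has none). Each returns a list of dicts, best first, with "p" (0 to 1); they miss things now and then, are a little off and sometimes report something else, mostly with a low value. They report only what shows in the picture. A call takes as long as a camera call. They do not tell look-alikes from the thing itself.
- arm.silhouettes(picture, label): "mask" (384x512 bool, what is visible of it) and "box" ([left, top, right, bottom] in pixels, round what is visible of it).
The state is a dict: "t": time; "q": joint angles; "qvel": joint speeds; "effort": joint torques, N m; "position": TCP position; "tcp_rot": TCP orientation; "wrist_force": force on the tool from outside, world axes, zero at the start; "wrist_torque": the same for the moment, N m; "finger_gap": finger opening in m; "gripper_force": force on a finger pad.
Only numpy, scipy, OpenCV 4.12 (cv2) and the standard library are available. Lean on these libraries where they do the work, as an engineer would, in place of code of your own. Each camera call takes 0.05 s, during which the arm holds its last target. There are 200 camera calls.

## Task

Pack the grey kit box in the drawer in layers: first stand the wooden domino box and the round lidded tub side by side on its floor, right way up; then lay the plywood divider level on the four corner posts above them, rib up; then stand the dice cup, mouth up, and the card-deck box, on its long edge as it stands now, on the divider, one each side of the rib. Set things down rather than drop them, let go of everything, and leave all other things in the drawer where they are.

Things in the scene. Friction and masses are not known exactly. Their poses are not given: they have to be found in the camera images.
- kit_box: open grey plastic compartment fixed in the drawer, outside 188 (its x) by 124 (its y) by 62 high, walls 4, inside 180 by 116; origin at the centre of its underside, z up; inner floor 5 above the origin. An 18 by 18 corner post stands in each inner corner, its top 48 above the origin: the divider rests on these four posts. It stands on the left or the right of the work area, turned up to 0.45 rad (all sizes in mm).
- divider_rib (a point): loose plywood divider plate, 170 (its x) by 106 (its y) by 5 thick, with an upright rib on its middle as handle: rib 16 thick (x), 50 long (y), 35 high, top 40 above the plate's underside. The point is the rib's centre, 22.5 above the underside. It lies flat, rib up, on the side opposite the kit box; about 130 g. It fits the kit box with 5 to spare on each side, either way round.
- domino_mid (a point): small dark wooden domino box, 80 (x) by 36 (y) by 38 high, about 180 g; the point is its centre, 19 above the underside, axes along its edges.
- tub_mid (a point): round white plastic tub with a grey flush lid, closed, 48 in diameter, 42 high, about 120 g; the point is its centre, 21 above the underside.
- cup_mid (a point): orange silicone dice cup, stiff, open at the top, 60 in diameter at the rim (59 at the foot), wall 4, 70 high, empty, about 90 g, standing mouth up; the point is its centre, 35 above the underside.
- deck_mid (a point): double card-deck box of brown cardboard with a pale band, standing on its long edge: 88 (x) by 30 (y) by 60 high, about 190 g; the point is its centre, 30 above the underside, axes along its edges.
- dauber: bystander: white ink-dauber bottle with black cap, standing in the midst of the four things, 26 in diameter, 50 high; origin at the centre of its underside.
- spoon_rest: bystander: steel spoon rest beyond the things, dish 96 in diameter, 14 high, with a flat handle reaching 102 from the dish centre along its x; origin under the dish centre.
- ball0_center (a point): bystander: green plastic ball, 22 in diameter, lying in the spoon rest; its centre.
- ball1_center (a point): bystander: the second such ball; its centre.
- chips: bystander: stack of game chips, 39 in diameter, 28 high, at the far left or right; origin under its centre.
- timer: bystander: white round timer, 64 in diameter, 42 high, at the other far side; origin under its centre.
- pencil_cup: bystander: dark steel pencil cup at the far left, 72 in diameter, pencils up to 156 high; origin under its centre.
Things that resemble listed ones, but are neither listed nor needed, are in the scene too. What is shaped like the part that bears deck_mid but pink, red or turquoise is not meant.

How it is judged:
By the outcome, as a careful person would: the job done as asked, in the order asked, and still so for the second after the job is handed in, with the robot touching nothing.
It also fails if it takes over 72 s, if anything falls off the work surface, if the arm or the gripper's body presses on something with over 40 N, if the wrist force passes 120 N, or if a joint passes its speed limit or range.

## Working session

There is one attempt and no reset: what is moved stays moved. The work goes in short steps, Python scripts to look and compute and a shell command to move; the robot and the scene stay as the last step left them, time stands still between calls to the robot, and variables do not carry over. Pictures are saved under pics/ and viewed, at most 10 in all, crops included, and the job is handed in when it is done.

```bash
ls; mkdir -p pics; cat > h.py <<'E'
import numpy as np, cv2
from rig import arm
def world(p,mask=None,T=None):
    """world points (H,W,3) of picture; nan where none"""
    h,w=p["z_map"].shape
    K=np.array([[p["fx"],0,p["cx"]],[0,p["fy"],p["cy"]],[0,0,1.]])
    u,v=np.meshgrid(np.arange(w),np.arange(h))
    n=cv2.undistortPoints(np.stack([u,v],-1).reshape(-1,1,2).astype(float),K,np.array(p["D"],float)).reshape(h,w,2)
    z=np.where(p["z_map"]>0,p["z_map"],np.nan).astype(float)
    c=np.dstack([n[...,0]*z,n[...,1]*z,z])
    if "R" in p: return (c-np.array(p["t"]))@np.array(p["R"])
    M=T@np.array(p["tool_from_camera"]); return c@M[:3,:3].T+M[:3,3]
def toolT():
    from scipy.spatial.transform import Rotation as R
    s=arm.state(); q=s["tcp_rot"]; T=np.eye(4); T[:3,:3]=R.from_quat([q[1],q[2],q[3],q[0]]).as_matrix(); T[:3,3]=s["position"]; return T
E
python3 - <<'E'
from h import *
s=arm.state(); print(s)
a=arm.capture("scene"); b=arm.capture("side")
for n,p in(("scene",a),("side",b)):
    cv2.imwrite(f"pics/{n}0.png",p["frame"])
    print(n, -np.array(p["R"]).T@np.array(p["t"]))
    W=world(p); np.savez(f"{n}0.npz",W=W,f=p["frame"])
    for l in ["kit_box","divider_rib","domino_mid","tub_mid","cup_mid","deck_mid","dauber","spoon_rest","chips","timer","pencil_cup"]:
        for d in arm.silhouettes(p,l)[:3]:
            P=W[d["mask"]]; P=P[~np.isnan(P[:,0])]
            if len(P)<20: continue
            zt=np.percentile(P[:,2],97); Q=P[P[:,2]>zt-.006]
            r=cv2.minAreaRect((Q[:,:2]*1000).astype(np.float32))
            print(l,round(d["p"],2),d["box"],"ztop %.3f"%zt,[np.round(x,1) for x in r])
E
```

```text
pics
{'t': 0.0, 'q': array([-1.19030425e-01,  5.33467879e-02,  1.61430875e+00, -1.47968149e-06,
        1.47600613e+00, -1.18993823e-01]), 'qvel': array([ 1.55936328e-04,  1.16204820e-03,  1.15795657e-03, -6.86241447e-05,
       -1.32496792e-03, -2.34426559e-04]), 'effort': array([ 2.70554956e-04, -3.93670499e+01, -3.70175600e+01, -1.62778279e-04,
        6.93513779e-03, -6.06393527e-06]), 'position': array([6.24368931e-01, 5.64589109e-05, 2.30060459e-01]), 'tcp_rot': array([-8.12727377e-04,  7.07119293e-01,  7.07093512e-01, -6.40056443e-04]), 'wrist_force': array([-0.50878242,  0.1713988 ,  0.42046359]), 'wrist_torque': array([-0.0347644, -0.0387909,  0.0256032]), 'gripper_force': 0.0, 'finger_gap': 0.0852621817058423}
scene [1.2742893  0.82459048 1.0383287 ]
kit_box 0.82 [130.9, 113.9, 197.2, 166.1] ztop 0.063 [array([ 519.1, -266.7]), array([189.8, 130.7]), np.float64(19.0)]
kit_box 0.56 [154.3, 213.9, 160.2, 215.6] ztop 0.027 [array([750.4,  -8.9]), array([15.1, 17.5]), np.float64(83.8)]
divider_rib 0.88 [255.9, 209.9, 325.3, 252.4] ztop 0.039 [array([507.2, 285.1]), array([53.4,
[... 2410 characters left out ...]
50.4)]
spoon_rest 0.58 [238.5, 156.1, 261.0, 175.2] ztop 0.025 [array([750.1,  15. ]), array([52.1, 84.2]), np.float64(37.2)]
chips 0.7 [153.5, 234.0, 183.5, 281.7] ztop 0.134 [array([459.4, 553.1]), array([41.5, 38.1]), np.float64(48.0)]
chips 0.61 [203.4, 183.4, 214.5, 194.7] ztop 0.032 [array([735. , 221.2]), array([34.2, 41. ]), np.float64(57.3)]
timer 0.73 [286.0, 178.2, 290.3, 187.8] ztop 0.052 [array([527.3,   4.6]), array([13.6, 11.4]), np.float64(21.8)]
timer 0.69 [281.6, 142.9, 292.9, 156.4] ztop 0.041 [array([ 735.6, -174.3]), array([ 8.4, 30.1]), np.float64(3.3)]
pencil_cup 0.58 [152.5, 233.4, 181.6, 281.9] ztop 0.125 [array([458.9, 551.7]), array([39.1, 38.8]), np.float64(47.2)]
```

```bash
python3 - <<'E'
import cv2,numpy as np
a=cv2.imread("pics/scene0.png")[90:300,90:370]; cv2.imwrite("pics/sc_crop.png",cv2.resize(a,None,fx=2.8,fy=2.8,interpolation=cv2.INTER_CUBIC))
# top-down colour map from both pictures, 2mm
M=np.zeros((260,380,3),np.uint8); Z=np.full((260,380),-1.)
for n in("scene0","side0"):
    d=np.load(n+".npz"); W=d["W"].reshape(-1,3); f=d["f"].reshape(-1,3)
    ok=~np.isnan(W[:,0])
    for P,c in zip(W[ok],f[ok]):
        i=int((0.82-P[0])/.0024); j=int((.46-P[1])/.0024)
        if 0<=i<258 and 0<=j<378:
            for di in(0,1):
                for dj in(0,1):
                    if P[2]>Z[i+di,j+dj]: Z[i+di,j+dj]=P[2]; M[i+di,j+dj]=c
cv2.imwrite("pics/top.png",cv2.resize(M,None,fx=2.1,fy=2.1,interpolation=0))
E
```

```text
(no output)
```

View pics/sc_crop.png

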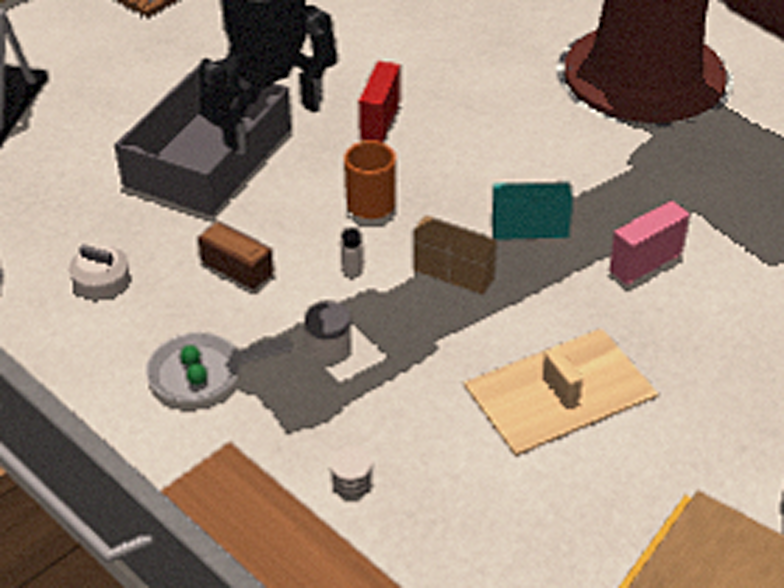

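View pics/top.png

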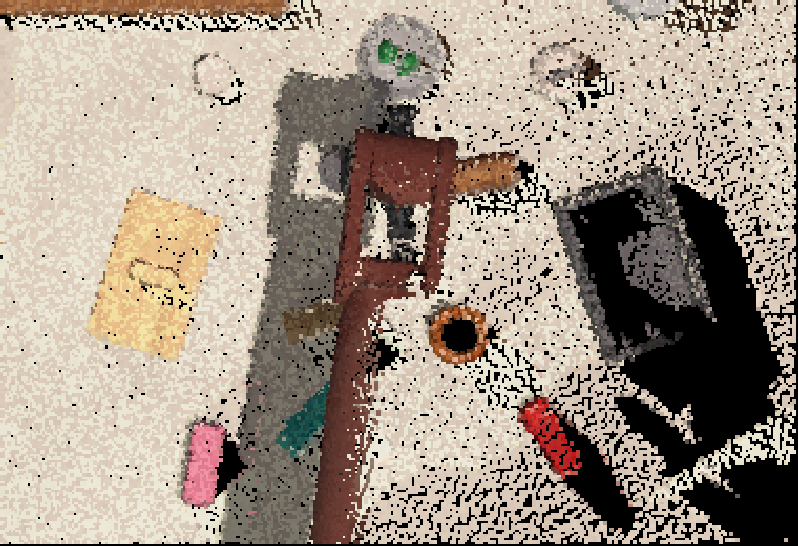

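The scene view shows the kit box at right (crop ~(200,150)), domino (235,255), tub (328,325), cup (370,180), brown deck (455,255) and divider (560,390). The teal, red and pink boxes are decoys. The top map gives the box yaw as about +19° and the plate's long axis as about -19°. I'm moving over the domino first.

```bash
cat >> h.py <<'E'
from scipy.spatial.transform import Rotation as R
def go(p,yaw):
    """travel / dr to bring TCP to p, tool down, tool y axis at yaw deg (mod 180)"""
    T=toolT(); y=np.degrees(np.arctan2(T[1,1],T[0,1])); d=(yaw-y+90)%180-90
    y2=np.radians(y+d); Rt=np.array([[-np.sin(y2)*-1*-1*-1,0,0]]*3) if 0 else None
    Y=np.array([np.cos(y2),np.sin(y2),0]); Z=np.array([0,0,-1.]); X=np.cross(Y,Z)
    D=T[:3,:3].T@np.column_stack([X,Y,Z])
    print("travel",np.round(T[:3,:3].T@(np.array(p)-T[:3,3]),4),"dr",np.round(R.from_matrix(D).as_rotvec(degrees=True),1),"now yaw %.1f"%y, "pos",np.round(T[:3,3],4))
def look(name,labels,cam="wrist",band=.006,save=True):
    T=toolT(); p=arm.capture(cam); W=world(p,T=T)
    if save: cv2.imwrite(f"pics/{name}.png",p["frame"])
    np.savez(f"{name}.npz",W=W,f=p["frame"],T=T); out={}
    for l in labels:
        for d in arm.silhouettes(p,l)[:2]:
            P=W[d["mask"]]; P=P[~np.isnan(P[:,0])]
            if len(P)<20: continue
            zt=np.median(P[P[:,2]>np.percentile(P[:,2],90)][:,2]); Q=P[abs(P[:,2]-zt)<band]
            r=cv2.minAreaRect((Q[:,:2]*1000).astype(np.float32)); c=cv2.minEnclosingCircle((Q[:,:2]*1000).astype(np.float32))
            print(l,round(d["p"],2),np.round(d["box"]),"ztop %.4f"%zt,"rect",[np.round(x,1) for x in r],"circ",np.round(c[0],1),round(c[1],1),"mean",np.round(Q.mean(0)*1000,1))
            out.setdefault(l,(d["mask"],W))
    return out
E
sed -i '/Rt=np.array/s/; Rt=.*//' h.py
python3 -m creep '[{"travel":[-0.045,0,0],"dr":[0,0,-5]},{"travel":[-0.088,-0.003,0],"dr":[0,0,-10]},{"travel":[-0.088,-0.003,0],"dr":[0,0,-10]},{"travel":[-0.088,-0.003,0],"dr":[0,0,-10]}]'
python3 - <<'E'
from h import *
look("w1",["domino_mid","kit_box","tub_mid","cup_mid","dauber"])
E
```

```text
t: 1.7
position: [0.622, -0.0878, 0.2313]
tcp_rot: [-0.0, 0.643, 0.766, 0.0]
wrist_force: [-0.7, -0.3, 0.1]
finger_gap: 0.0854
gripper_force: 0.0
domino_mid 0.93 [242. 134. 273. 199.] ztop 0.0399 rect [array([622.6, -90.9]), array([35.8, 79.6]), np.float64(9.0)] circ [622.8 -90.9] 42.6 mean [622.  -89.1  38.5]
kit_box 0.88 [ 77. 212. 236. 326.] ztop 0.0626 rect [array([ 517.5, -267.5]), array([189.2, 125.2]), np.float64(18.8)] circ [ 517.7 -267.5] 112.2 mean [ 521.5 -248.6   61.2]
tub_mid 0.6 [267.   4. 315.  59.] ztop 0.0435 rect [array([630.8,  66.5]), array([46.6, 46.7]), np.float64(51.5)] circ [630.9  67. ] 24.1 mean [630.6  66.8  42.2]
cup_mid 0.73 [ 69. 100. 148. 152.] ztop 0.0707 rect [array([440.6, -66.1]), array([59.3, 58.9]), np.float64(57.4)] circ [440.5 -66.4] 30.2 mean [440.3 -65.2  69.3]
cup_mid 0.2 [ 75. 216. 238. 322.] ztop 0.0625 rect [array([ 517.5, -267.5]), array([189.2, 125.2]), np.float64(18.8)] circ [ 517.3 -267.3] 112.3 mean [ 521.1 -248.3   61.2]
dauber 0.64 [178.  71. 210.  96.] ztop 0.0513 rect [array([531.4,  -2.7]), array([21.5, 19.8]), np.float64(86.0)] circ [530.6  -2.8] 10.9 mean [531.4  -2.8  50.1]
```

View pics/w1.png

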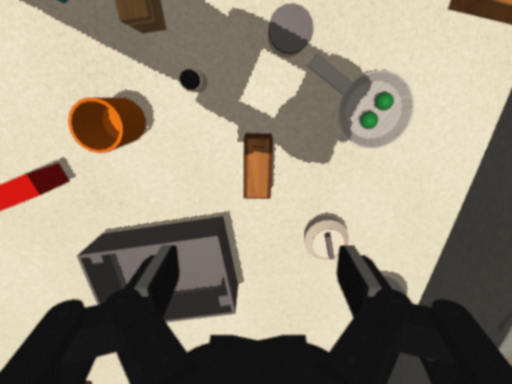

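Wrist view: domino at (258,165), kit box at (160,270), cup at (107,124), tub at (290,30), dauber at (190,78). The sizes and heights agree with the list. I'm grasping the domino next.

```bash
python3 - <<'E'
from h import *
go([.6227,-.0905,.006],9)
E
```

```text
travel [-0.0034  0.      0.2253] dr [ 0.  -0.   1.1] now yaw 10.1 pos [ 0.6221 -0.0872  0.2313]
```

```bash
python3 -m creep '[{"travel":[-0.003,0,0.06],"dr":[0,0,1]},{"travel":[-0.003,0,0.12],"dr":[0,0,1]},{"travel":[-0.003,0,0.18],"dr":[0,0,1]},{"travel":[-0.003,0,0.21],"dr":[0,0,1]},{"travel":[-0.003,0,0.225],"dr":[0,0,1]},{"travel":[-0.003,0,0.225],"dr":[0,0,1]}]' 0.7
python3 -m creep '[{"travel":[0,0,0],"dr":[0,0,0]},{"travel":[0,0,0],"dr":[0,0,0]},{"travel":[0,0,0],"dr":[0,0,0]},{"travel":[0,0,0],"dr":[0,0,0]},{"travel":[0,0,-0.02],"dr":[0,0,0]},{"travel":[0,0,-0.06],"dr":[0,0,0]},{"travel":[0,0,-0.11],"dr":[0,0,0]},{"travel":[0,0,-0.11],"dr":[0,0,0]}]' 0
python3 - <<'E'
from h import *
y=np.radians(18.8); c=np.array([.5175,-.2675])
for bx in (-40,40): print(c+bx/1000*np.array([np.cos(y),np.sin(y)]))
go([*(c+.04*np.array([np.cos(y),np.sin(y)])),.011],18.8)
E
```

```text
t: 2.75
position: [0.6223, -0.0907, 0.0059]
tcp_rot: [-0.0, 0.649, 0.761, -0.0]
wrist_force: [-0.6, -0.0, 0.2]
finger_gap: 0.0596
gripper_force: 0.0
t: 3.75
position: [0.626, -0.0919, 0.1233]
tcp_rot: [0.005, 0.649, 0.76, 0.002]
wrist_force: [-0.0, -0.3, -1.3]
finger_gap: 0.0351
gripper_force: 60.6
[ 0.47963403 -0.28039063]
[ 0.55536597 -0.25460937]
travel [-0.1492 -0.0964  0.112 ] dr [ 0.6  0.3 -9.8] now yaw 9.0 pos [ 0.626  -0.0919  0.1233]
```

```bash
python3 -m creep '[{"travel":[-0.05,-0.03,0],"dr":[0,0,-3]},{"travel":[-0.1,-0.06,0],"dr":[0,0,-6]},{"travel":[-0.152,-0.092,0],"dr":[0,0,-10]},{"travel":[-0.152,-0.092,0],"dr":[0,0,-10]},{"travel":[-0.152,-0.092,0],"dr":[0,0,-10]},{"travel":[-0.152,-0.092,0.03],"dr":[0,0,-10]},{"travel":[-0.152,-0.092,0.07],"dr":[0,0,-10]},{"travel":[-0.152,-0.092,0.095],"dr":[0,0,-10]},{"travel":[-0.152,-0.092,0.104],"dr":[0,0,-10]},{"travel":[-0.152,-0.092,0.104],"dr":[0,0,-10]},{"travel":[-0.152,-0.092,0.104],"dr":[0,0,-10]}]'
```

```text
t: 5.12
position: [0.5564, -0.2539, 0.0139]
tcp_rot: [-0.0, 0.58, 0.815, 0.0]
wrist_force: [-2.7, 1.6, 4.7]
finger_gap: 0.035
gripper_force: 61.7
```

```bash
python3 -m creep '[{"travel":[0,0,0],"dr":[0,0,0]},{"travel":[0,0,0],"dr":[0,0,0]},{"travel":[0,0,0],"dr":[0,0,0]},{"travel":[0,0,-0.03],"dr":[0,0,0]},{"travel":[0,0,-0.08],"dr":[0,0,0]},{"travel":[0,0,-0.14],"dr":[0,0,0]},{"travel":[0.04,0.025,-0.18],"dr":[0,0,0]},{"travel":[0.09,0.055,-0.2],"dr":[0,0,0]},{"travel":[0.09,0.055,-0.2],"dr":[0,0,0]},{"travel":[0.09,0.055,-0.2],"dr":[0,0,0]}]' 0.6
python3 - <<'E'
from h import *
look("w2",["domino_mid","kit_box","tub_mid"])
d=np.load("w1.npz"); W=d["W"]
for u,v in((312,58),(322,70),(335,82),(350,95)): print((u,v),np.round(W[v,u],3))
go([.631,.067,.008],19)
E
```

```text
t: 6.38
position: [0.5782, -0.1516, 0.2122]
tcp_rot: [-0.0, 0.58, 0.815, -0.0]
wrist_force: [-0.4, 0.4, -0.1]
finger_gap: 0.051
gripper_force: 0.0
domino_mid 0.94 [198. 205. 233. 267.] ztop 0.0448 rect [array([ 555.9, -253.4]), array([36.4, 80.2]), np.float64(19.0)] circ [ 556.5 -253.2] 43.0 mean [ 556.7 -244.9   43.5]
kit_box 0.77 [ 93. 182. 256. 295.] ztop 0.0623 rect [array([ 517.2, -268.5]), array([188.5, 126.1]), np.float64(18.9)] circ [ 517.7 -267.1] 111.7 mean [ 508.8 -253.1   61.2]
tub_mid 0.73 [346.   1. 402.  18.] ztop 0.0427 rect [array([636.4,  47.4]), array([32.9,  7. ]), np.float64(18.6)] circ [635.3  50.5] 16.5 mean [635.9  47.4  41.3]
(312, 58) [0.666 0.049 0.   ]
(322, 70) [0.679 0.036 0.012]
(335, 82) [0.698 0.026 0.012]
(350, 95) [0.722 0.015 0.008]
travel [0.1907 0.1224 0.2031] dr [-0.1 -0.1 -0.1] now yaw 18.9 pos [ 0.5775 -0.1532  0.2111]
```

View pics/w2.png

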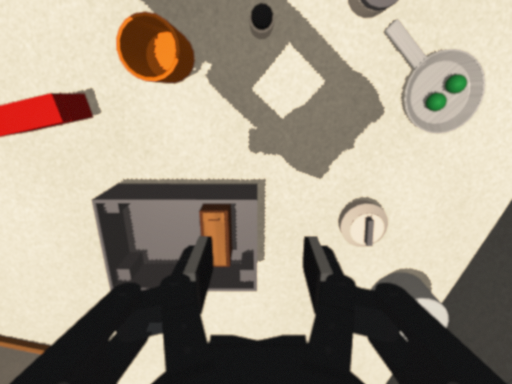

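```bash
python3 -m creep '[{"travel":[0.05,0.03,0],"dr":[0,0,0]},{"travel":[0.1,0.06,0],"dr":[0,0,0]},{"travel":[0.15,0.09,0.02],"dr":[0,0,0]},{"travel":[0.19,0.121,0.05],"dr":[0,0,0]},{"travel":[0.19,0.121,0.1],"dr":[0,0,0]},{"travel":[0.19,0.121,0.1],"dr":[0,0,0]}]' 0.75
python3 - <<'E'
from h import *
look("w3",["tub_mid","deck_mid","cup_mid"])
go([.631,.067,.008],19)
E
```

```text
t: 7.32
position: [0.6267, 0.0663, 0.1062]
tcp_rot: [-0.005, 0.581, 0.814, -0.003]
wrist_force: [-1.0, 0.1, 0.7]
finger_gap: 0.0641
gripper_force: 0.0
tub_mid 0.89 [232. 167. 295. 232.] ztop 0.0433 rect [array([630.6,  67.8]), array([47. , 46.9]), np.float64(35.3)] circ [630.8  67.4] 24.0 mean [630.3  68.6  42.2]
deck_mid 0.88 [  0.  36. 109. 176.] ztop 0.0612 rect [array([460.8,  87.1]), array([32.2, 88. ]), np.float64(16.8)] circ [460.9  87. ] 45.8 mean [461.5  90.3  60.1]
cup_mid 0.68 [  1. 225.  74. 317.] ztop 0.0699 rect [array([458.5, -64.8]), array([24.9, 56.4]), np.float64(0.9)] circ [449.9 -65. ] 28.3 mean [461.4 -58.7  68.3]
travel [ 0.002  -0.0012  0.1071] dr [ 0.2  0.1 -0.1] now yaw 18.9 pos [0.6323 0.0655 0.1151]
```

```bash
python3 -m creep '[{"travel":[0.001,0,0.04],"dr":[0,0,0]},{"travel":[0.001,0,0.08],"dr":[0,0,0]},{"travel":[0.001,0,0.103],"dr":[0,0,0]},{"travel":[0.001,0,0.103],"dr":[0,0,0]},{"travel":[0.001,0,0.103],"dr":[0,0,0]}]' 0.75
python3 -m creep '[{"travel":[0,0,0],"dr":[0,0,0]},{"travel":[0,0,0],"dr":[0,0,0]},{"travel":[0,0,0],"dr":[0,0,0]},{"travel":[0,0,0],"dr":[0,0,0]},{"travel":[0,0,-0.02],"dr":[0,0,0]},{"travel":[0,0,-0.06],"dr":[0,0,0]},{"travel":[0,0,-0.11],"dr":[0,0,0]},{"travel":[0,0,-0.11],"dr":[0,0,0]},{"travel":[0,0,-0.11],"dr":[0,0,0]}]' 0
python3 - <<'E'
from h import *
y=np.radians(18.9); c=np.array([.5175,-.2677])
go([*(c-.04*np.array([np.cos(y),np.sin(y)])),.0135],18.9)
E
```

```text
t: 8.15
position: [0.6324, 0.0671, 0.0121]
tcp_rot: [0.002, 0.581, 0.814, 0.001]
wrist_force: [0.9, -1.5, -0.0]
finger_gap: 0.0642
gripper_force: 0.0
t: 9.28
position: [0.63, 0.0676, 0.1196]
tcp_rot: [-0.0, 0.581, 0.814, 0.0]
wrist_force: [-0.6, -0.3, -2.2]
finger_gap: 0.0464
gripper_force: 61.8
travel [-0.2803 -0.2555  0.1061] dr [-0.  -0.   0.1] now yaw 19.0 pos [0.63   0.0676 0.1196]
```

```bash
python3 -m creep '[{"travel":[-0.04,-0.036,0],"dr":[0,0,0]},{"travel":[-0.08,-0.072,0],"dr":[0,0,0]},{"travel":[-0.12,-0.108,0],"dr":[0,0,0]},{"travel":[-0.16,-0.144,0],"dr":[0,0,0]},{"travel":[-0.2,-0.18,0],"dr":[0,0,0]},{"travel":[-0.24,-0.216,0],"dr":[0,0,0]},{"travel":[-0.28,-0.255,0],"dr":[0,0,0]},{"travel":[-0.28,-0.255,0],"dr":[0,0,0]},{"travel":[-0.28,-0.255,0],"dr":[0,0,0]},{"travel":[-0.28,-0.255,0.04],"dr":[0,0,0]},{"travel":[-0.28,-0.255,0.08],"dr":[0,0,0]},{"travel":[-0.28,-0.255,0.098],"dr":[0,0,0]},{"travel":[-0.28,-0.255,0.105],"dr":[0,0,0]},{"travel":[-0.28,-0.255,0.105],"dr":[0,0,0]},{"travel":[-0.28,-0.255,0.105],"dr":[0,0,0]}]'
```

```text
t: 11.15
position: [0.4817, -0.2799, 0.0164]
tcp_rot: [0.001, 0.58, 0.815, 0.0]
wrist_force: [-2.1, 2.9, 6.4]
finger_gap: 0.0468
gripper_force: 64.9
```

```bash
python3 -m creep '[{"travel":[0,0,0],"dr":[0,0,0]},{"travel":[0,0,0],"dr":[0,0,0]},{"travel":[0,0,0],"dr":[0,0,0]},{"travel":[0,0,-0.03],"dr":[0,0,0]},{"travel":[0,0,-0.08],"dr":[0,0,0]},{"travel":[0.02,0.02,-0.14],"dr":[0,0,0]},{"travel":[0.06,0.04,-0.19],"dr":[0,0,0]},{"travel":[0.1,0.06,-0.23],"dr":[0,0,0]},{"travel":[0.1,0.06,-0.23],"dr":[0,0,0]},{"travel":[0.1,0.06,-0.23],"dr":[0,0,0]}]' 0.7
python3 - <<'E'
from h import *
look("w4",["domino_mid","kit_box","tub_mid","cup_mid"])
E
python3 -m creep '[{"travel":[0.05,0.02,0],"dr":[0,0,5]},{"travel":[0.1,0.04,0],"dr":[0,0,10]},{"travel":[0.15,0.055,0],"dr":[0,0,15]},{"travel":[0.2,0.07,0],"dr":[0,0,20]},{"travel":[0.25,0.09,0],"dr":[0,0,25]},{"travel":[0.3,0.11,0],"dr":[0,0,30]},{"travel":[0.35,0.13,0],"dr":[0,0,35]},{"travel":[0.4,0.14,0],"dr":[0,0,38]},{"travel":[0.427,0.148,0.02],"dr":[0,0,38]},{"travel":[0.427,0.148,0.02],"dr":[0,0,38]},{"travel":[0.427,0.148,0.02],"dr":[0,0,38]},{"travel":[0.427,0.148,0.02],"dr":[0,0,38]}]' 0.5
python3 - <<'E'
from h import *
look("w5",["divider_rib","deck_mid"])
T=toolT();print(T[:3,3])
E
```

```text
t: 12.4
position: [0.5043, -0.1661, 0.2437]
tcp_rot: [-0.0, 0.58, 0.814, -0.0]
wrist_force: [-0.5, 0.3, -0.9]
finger_gap: 0.0596
gripper_force: 0.0
domino_mid 0.7 [261. 201. 287. 259.] ztop 0.0449 rect [array([ 556.3, -252.5]), array([35.2, 79. ]), np.float64(19.2)] circ [ 556.  -252.5] 42.2 mean [ 554.8 -250.3   43.6]
kit_box 0.97 [167. 180. 319. 287.] ztop 0.0626 rect [array([ 518. , -267.9]), array([188.9, 126. ]), np.float64(18.9)] circ [ 517.5 -266.5] 111.7 mean [ 519.5 -255.3   61.3]
tub_mid 0.76 [198. 212. 237. 250.] ztop 0.0485 rect [array([ 482., -277.]), array([44.5, 46.7]), np.float64(47.0)] circ [ 481.4 -278.2] 23.8 mean [ 481.8 -276.2   47.3]
cup_mid 0.88 [203.  31. 256.  91.] ztop 0.0707 rect [array([440.3, -66.7]), array([59.3, 58.4]), np.float64(27.0)] circ [440.2 -66.5] 30.1 mean [438.8 -64.6  69.8]
t: 14.15
position: [0.5062, 0.2847, 0.225]
tcp_rot: [0.0, 0.815, 0.58, 0.0]
wrist_force: [-0.2, 0.0, 0.8]
finger_gap: 0.0428
gripper_force: 0.0
divider_rib 0.93 [191. 118. 326. 200.] ztop 0.0387 rect [array([508.2, 283.8]), array([50.5, 15.7]), np.float64(71.3)] circ [508.7 283.5] 25.8 mean [509.  284.9  40.1]
deck_mid 0.91 [246. 265. 300. 337.] ztop 0.0614 rect [array([460.8,  87.4]), array([30.5, 87.9]), np.float64(18.0)] circ [460.5  87.8] 45.1 mean [460.8  91.3  60.3]
deck_mid 0.75 [189. 119. 323. 199.] ztop 0.0389 rect [array([508.2, 283.8]), array([50.5, 15.7]), np.float64(71.3)] circ [508.7 283.5] 25.8 mean [509.  284.9  40.1]
[0.50601908 0.28502414 0.22502123]
```

View pics/w5.png

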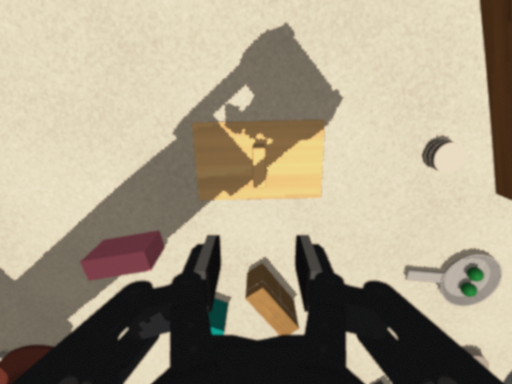

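View pics/w4.png

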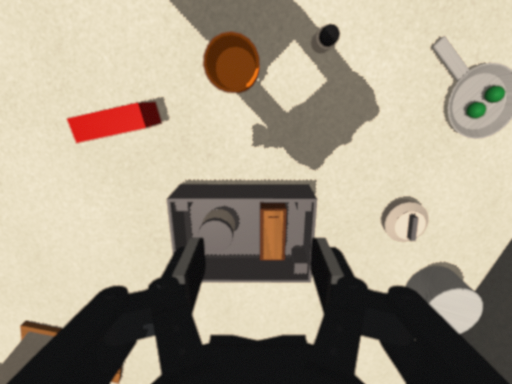

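Both are as expected: the w4 view has the tub (218,230) and domino (273,232) standing side by side in the box, clear of the posts. The w5 view has the plate at (260,160) with the rib at (258,160) under the tool. Next I fit the plate.

```bash
python3 - <<'E'
from h import *
d=np.load("w5.npz"); W=d["W"]
S=np.zeros(W.shape[:2],bool); S[110:210,180:340]=1
P=W[S]; P=P[(P[:,2]>.0025)&(P[:,2]<.008)]
r=cv2.minAreaRect((P[:,:2]*1000).astype(np.float32)); print(r, P[:,2].mean())
Q=W[S]; Q=Q[(Q[:,2]>.03)&(Q[:,2]<.05)]; print(len(Q),cv2.minAreaRect((Q[:,:2]*1000).astype(np.float32)))
go([.508,.284,.009],-18.8)
E
```

```text
((508.85650634765625, 277.86932373046875), (124.7535171508789, 207.45310974121094), 74.87000274658203) 0.00528576514735493
550 ((508.21490478515625, 283.7919006347656), (50.46736526489258, 15.711785316467285), 71.26342010498047)
travel [-0.0005  0.002   0.216 ] dr [ 0.1 -0.  -0.3] now yaw -19.1 pos [0.506 0.285 0.225]
```

```bash
python3 - <<'E'
from h import *
d=np.load("w5.npz"); W=d["W"]
m=((W[...,2]>.0025)&(W[...,2]<.05)).astype(np.uint8); m[:110]=0;m[210:]=0;m[:,:180]=0;m[:,340:]=0
m=cv2.morphologyEx(m,cv2.MORPH_OPEN,np.ones((5,5)))
n,l,s,c=cv2.connectedComponentsWithStats(m); k=1+np.argmax(s[1:,4]); print(s[k])
P=W[(l==k)&(W[...,2]<.009)]; print(cv2.minAreaRect((P[:,:2]*1000).astype(np.float32)))
E
```

```text
[ 192  119  133   81 9960]
((508.4033203125, 283.7938232421875), (106.22648620605469, 170.4671173095703), 72.2499008178711)
```

```bash
python3 -m creep '[{"travel":[0,0.0025,0.06],"dr":[0,0,-0.8]},{"travel":[0,0.0025,0.12],"dr":[0,0,-0.8]},{"travel":[0,0.0025,0.18],"dr":[0,0,-0.8]},{"travel":[0,0.0025,0.205],"dr":[0,0,-0.8]},{"travel":[0,0.0025,0.214],"dr":[0,0,-0.8]},{"travel":[0,0.0025,0.214],"dr":[0,0,-0.8]},{"travel":[0,0.0025,0.214],"dr":[0,0,-0.8]}]' 0.5
python3 -m creep '[{"travel":[0,0,0],"dr":[0,0,0]},{"travel":[0,0,0],"dr":[0,0,0]},{"travel":[0,0,0],"dr":[0,0,0]},{"travel":[0,0,0],"dr":[0,0,0]},{"travel":[0,0,0],"dr":[0,0,0]},{"travel":[0,0,-0.02],"dr":[0,0,0]},{"travel":[0,0,-0.08],"dr":[0,0,0]},{"travel":[0,0,-0.14],"dr":[0,0,0]},{"travel":[0,0,-0.14],"dr":[0,0,0]},{"travel":[0,0,-0.14],"dr":[0,0,0]},{"travel":[0,0,-0.14],"dr":[0,0,0]}]' 0
python3 - <<'E'
from h import *
look("w6",["divider_rib"])
d=np.load("w6.npz"); W=d["W"]; T=d["T"]; L=(W-T[:3,3])@T[:3,:3]*1000   # tool coords, mm
m=((L[...,2]>-15)&(L[...,2]<25)&(abs(L[...,0])<100)&(abs(L[...,1])<120)).astype(np.uint8)
m=cv2.morphologyEx(m,cv2.MORPH_OPEN,np.ones((5,5))); n,l,s,c=cv2.connectedComponentsWithStats(m); k=1+np.argmax(s[1:,4]); print(s[k])
P=L[(l==k)&(L[...,2]>2)]
print("plate in tool",cv2.minAreaRect(P[:,:2].astype(np.float32)),"z",np.median(P[:,2]))
A=np.c_[P[:,:2],np.ones(len(P))]; print("slope",np.linalg.lstsq(A,P[:,2],rcond=None)[0])
go([.5177,-.268,.15],18.9)
E
```

```text
t: 15.18
position: [0.5095, 0.2855, 0.0125]
tcp_rot: [0.0, 0.81, 0.586, 0.002]
wrist_force: [0.0, 0.0, 0.4]
finger_gap: 0.0428
gripper_force: 0.0
t: 16.55
position: [0.5062, 0.2843, 0.1478]
tcp_rot: [-0.001, 0.81, 0.586, -0.002]
wrist_force: [-0.1, -0.2, -1.0]
finger_gap: 0.0148
gripper_force: 59.5
divider_rib 0.96 [101. 156. 412. 317.] ztop 0.1759 rect [array([513.1, 281.1]), array([50.1, 29. ]), np.float64(71.6)] circ [506.8 283.1] 25.6 mean [507.9 286.2 175.9]
[  104   155   307   145 32549]
plate in tool ((3.6708831787109375, 0.8137893676757812), (96.97990417480469, 170.72972106933594), 0.18548260629177094) z 6.565725940578899
slope [4.93830697e-03 1.40355305e-03 6.50362597e+00]
travel [-0.5213  0.1831 -0.0012] dr [ -0.2   0.1 -37.1] now yaw -18.2 pos [0.5066 0.2844 0.148 ]
```

```bash
python3 -m creep '[{"travel":[-0.05,0.018,0],"dr":[0,0,-3]},{"travel":[-0.1,0.035,0],"dr":[0,0,-7]},{"travel":[-0.15,0.052,0],"dr":[0,0,-11]},{"travel":[-0.2,0.07,0],"dr":[0,0,-15]},{"travel":[-0.25,0.088,0],"dr":[0,0,-19]},{"travel":[-0.3,0.105,0],"dr":[0,0,-23]},{"travel":[-0.35,0.122,0],"dr":[0,0,-27]},{"travel":[-0.4,0.14,0],"dr":[0,0,-31]},{"travel":[-0.45,0.157,0],"dr":[0,0,-35]},{"travel":[-0.5,0.175,0],"dr":[0,0,-37.1]},{"travel":[-0.521,0.182,0],"dr":[0,0,-37.1]},{"travel":[-0.521,0.182,0.03],"dr":[0,0,-37.1]},{"travel":[-0.521,0.182,0.05],"dr":[0,0,-37.1]},{"travel":[-0.521,0.182,0.05],"dr":[0,0,-37.1]},{"travel":[-0.521,0.182,0.05],"dr":[0,0,-37.1]},{"travel":[-0.521,0.182,0.05],"dr":[0,0,-37.1]}]'
python3 - <<'E'
from h import *
T=toolT()
look("w7",["kit_box"])
d=np.load("w7.npz"); W=d["W"]; T=d["T"]; L=(W-T[:3,3])@T[:3,:3]*1000
m=((L[...,2]>-15)&(L[...,2]<18)&(abs(L[...,0])<100)&(abs(L[...,1])<120)).astype(np.uint8)
m=cv2.morphologyEx(m,cv2.MORPH_OPEN,np.ones((5,5))); n,l,s,c=cv2.connectedComponentsWithStats(m); k=1+np.argmax(s[1:,4])
P=L[(l==k)&(L[...,2]>2)]
print("plate in tool",cv2.minAreaRect(P[:,:2].astype(np.float32)),"z",np.median(P[:,2]))
B=L[(W[...,2]>.056)&(W[...,2]<.068)&(abs(L[...,0])<80)&(abs(L[...,1])<120)]
print("box rim in tool y %.1f %.1f  x %.1f %.1f"%(*np.percentile(B[:,1],[.5,99.5]),*np.percentile(B[:,0],[.5,99.5])),len(B))
go([.5167,-.2675,.06],18.9)
E
```

```text
t: 18.65
position: [0.5189, -0.267, 0.1018]
tcp_rot: [0.001, 0.581, 0.814, 0.0]
wrist_force: [-0.3, 0.2, -1.3]
finger_gap: 0.0152
gripper_force: 59.4
kit_box 0.87 [110. 119. 399. 156.] ztop 0.0627 rect [array([ 500.7, -216.8]), array([188.5,  17.2]), np.float64(18.9)] circ [ 500.5 -216.1] 94.3 mean [ 499.2 -211.9   61.9]
plate in tool ((3.1618499755859375, 0.302398681640625), (170.50953674316406, 96.46165466308594), 89.85702514648438) z 6.590522234516623
box rim in tool y -94.8 92.7  x 45.5 61.9 2397
travel [ 0.0003 -0.0021  0.0415] dr [0.1 0.1 0. ] now yaw 18.9 pos [ 0.5187 -0.267   0.1015]
```

View pics/w7.png

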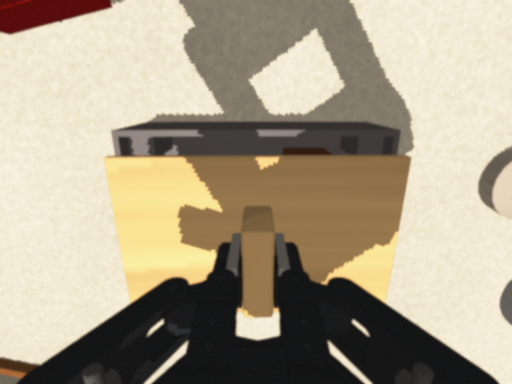

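Wrist view: the plate is aligned with the box rim (far edge row 155, rim row 122), centred to about 1.5 mm. I'm lowering it with that correction.

```bash
python3 -m creep '[{"travel":[0.001,-0.0015,0],"dr":[0,0,0]},{"travel":[0.001,-0.0015,0],"dr":[0,0,0]},{"travel":[0.001,-0.0015,0.02],"dr":[0,0,0]},{"travel":[0.001,-0.0015,0.03],"dr":[0,0,0]},{"travel":[0.001,-0.0015,0.036],"dr":[0,0,0]},{"travel":[0.001,-0.0015,0.039],"dr":[0,0,0]},{"travel":[0.001,-0.0015,0.04],"dr":[0,0,0]},{"travel":[0.001,-0.0015,0.04],"dr":[0,0,0]},{"travel":[0.001,-0.0015,0.04],"dr":[0,0,0]}]'
```

```text
t: 19.88
position: [0.5166, -0.2666, 0.0608]
tcp_rot: [0.0, 0.581, 0.814, 0.0]
wrist_force: [-0.0, 0.9, -1.2]
finger_gap: 0.0152
gripper_force: 59.4
```

Not yet in contact, so down a bit more.

```bash
python3 -m creep '[{"travel":[0,0,0.001],"dr":[0,0,0]},{"travel":[0,0,0.002],"dr":[0,0,0]},{"travel":[0,0,0.002],"dr":[0,0,0]},{"travel":[0,0,0.002],"dr":[0,0,0]}]'
```

```text
t: 20.38
position: [0.5166, -0.2666, 0.0598]
tcp_rot: [0.0, 0.581, 0.814, -0.0]
wrist_force: [-3.8, 1.2, 6.3]
finger_gap: 0.0149
gripper_force: 60.6
```

```bash
python3 -m creep '[{"travel":[0,0,0],"dr":[0,0,0]},{"travel":[0,0,0],"dr":[0,0,0]},{"travel":[0,0,-0.02],"dr":[0,0,0]},{"travel":[0,0,-0.06],"dr":[0,0,0]},{"travel":[0,0,-0.11],"dr":[0,0,0]},{"travel":[0.03,0,-0.15],"dr":[0,0,-10]},{"travel":[0.07,-0.003,-0.15],"dr":[0,0,-20]},{"travel":[0.1,-0.004,-0.15],"dr":[0,0,-30]},{"travel":[0.13,-0.005,-0.15],"dr":[0,0,-40]},{"travel":[0.16,-0.006,-0.15],"dr":[0,0,-50]},{"travel":[0.19,-0.007,-0.15],"dr":[0,0,-60]},{"travel":[0.214,-0.0075,-0.15],"dr":[0,0,-70]},{"travel":[0.214,-0.0075,-0.15],"dr":[0,0,-80]},{"travel":[0.214,-0.0075,-0.15],"dr":[0,0,-90]},{"travel":[0.214,-0.0075,-0.15],"dr":[0,0,-90]},{"travel":[0.214,-0.0075,-0.15],"dr":[0,0,-90]}]' 0.45
python3 - <<'E'
from h import *
look("w8",["kit_box","divider_rib","cup_mid","deck_mid"])
a=arm.capture("scene"); W=world(a); 
y=np.radians(18.9); Rz=np.array([[np.cos(y),np.sin(y)],[-np.sin(y),np.cos(y)]])
B=(W[...,:2]-[.5177,-.268])@Rz.T*1000; Z=W[...,2]*1000
for x in(-70,-45,45,70):
    for yy in(-40,0,40):
        s=(abs(B[...,0]-x)<8)&(abs(B[...,1]-yy)<6); print(x,yy,np.round(np.nanmedian(Z[s]),1) if s.any() else None,end=" | ")
print(arm.state()["q"])
go([.4403,-.0665,.025],108.9)
E
```

```text
t: 22.38
position: [0.44, -0.0664, 0.209]
tcp_rot: [0.0, -0.163, 0.987, -0.0]
wrist_force: [-0.3, 0.5, 0.3]
finger_gap: 0.0382
gripper_force: 0.0
kit_box 0.81 [  0.  93. 152. 260.] ztop 0.0628 rect [array([ 518.5, -267.2]), array([188.9, 125.7]), np.float64(18.8)] circ [ 517.7 -266.5] 111.6 mean [ 520.6 -262.2   61.1]
divider_rib 0.78 [  0. 103. 126. 251.] ztop 0.0869 rect [array([ 516.9, -268.6]), array([16.1, 51.3]), np.float64(18.7)] circ [ 517.4 -268.6] 26.1 mean [ 515.3 -266.5   87.4]
cup_mid 0.68 [232. 143. 284. 202.] ztop 0.0705 rect [array([439.6, -66.7]), array([58.7, 58.3]), np.float64(19.7)] circ [439.9 -66.5] 29.8 mean [439.9 -66.6  69.4]
cup_mid 0.24 [  0.  93. 150. 262.] ztop 0.0628 rect [array([ 518.7, -267.6]), array([189.1, 126. ]), np.float64(19.0)] circ [ 518.2 -265.4] 110.9 mean [ 523.  -262.6   61.1]
deck_mid 0.98 [486. 119. 512. 168.] ztop 0.0344 rect [array([328.9, 208.9]), array([22.1, 10.9]), np.float64(32.3)] circ [326.  213.5] 11.1 mean [328.  206.6  33.1]
deck_mid 0.96 [369. 106. 477. 172.] ztop 0.0611 rect [array([343.8,  97.3]), array([30.9, 88.4]), np.float64(47.5)] circ [343.7  96.5] 45.6 mean [343.2  96.7  59.9]
-70 -40 54.9 | -70 0 54.3 | -70 40 56.1 | -45 -40 55.6 | -45 0 52.4 | -45 40 53.4 | 45 -40 53.7 | 45 0 52.6 | 45 40 52.5 | 70 -40 52.6 | 70 0 54.4 | 70 40 53.5 | [-3.17416061e-01 -3.88415158e-01  2.04043202e+00  5.43257798e-05
  1.48978424e+00 -2.21737579e+00]
travel [-0.0004 -0.0003  0.1833] dr [ 0. -0. -0.] now yaw 108.9 pos [ 0.4398 -0.0664  0.2083]
```

The divider is level (plate top 53 mm all over, rib top 87 mm). Cup grasp next.

```bash
python3 -m creep '[{"travel":[0,0,0],"dr":[0,0,0]},{"travel":[0,0,0.05],"dr":[0,0,0]},{"travel":[0,0,0.1],"dr":[0,0,0]},{"travel":[0,0,0.14],"dr":[0,0,0]},{"travel":[0,0,0.17],"dr":[0,0,0]},{"travel":[0,0,0.183],"dr":[0,0,0]},{"travel":[0,0,0.183],"dr":[0,0,0]},{"travel":[0,0,0.183],"dr":[0,0,0]}]' 1
python3 -m creep '[{"travel":[0,0,0],"dr":[0,0,0]},{"travel":[0,0,0],"dr":[0,0,0]},{"travel":[0,0,0],"dr":[0,0,0]},{"travel":[0,0,0],"dr":[0,0,0]},{"travel":[0,0,-0.02],"dr":[0,0,0]},{"travel":[0,0,-0.07],"dr":[0,0,0]},{"travel":[0,0,-0.12],"dr":[0,0,0]},{"travel":[0,0,-0.12],"dr":[0,0,0]},{"travel":[0,0,-0.12],"dr":[0,0,0]},{"travel":[0,0,-0.12],"dr":[0,0,0]}]' 0
python3 - <<'E'
from h import *
go([.5612,-.2529,.078],108.9)
E
```

```text
t: 23.68
position: [0.4411, -0.0668, 0.0268]
tcp_rot: [0.001, -0.164, 0.986, -0.001]
wrist_force: [0.9, -0.3, -0.1]
finger_gap: 0.0854
gripper_force: 0.0
t: 24.92
position: [0.4385, -0.0659, 0.1431]
tcp_rot: [-0.002, -0.164, 0.986, 0.001]
wrist_force: [-0.6, 0.5, -1.5]
finger_gap: 0.0594
gripper_force: 64.9
travel [-0.0557 -0.2168  0.0644] dr [ 0.1 -0.2  0. ] now yaw 108.9 pos [ 0.4385 -0.0659  0.1431]
```

```bash
python3 -m creep '[{"travel":[-0.013,-0.05,0],"dr":[0,0,0]},{"travel":[-0.026,-0.1,0],"dr":[0,0,0]},{"travel":[-0.039,-0.15,0],"dr":[0,0,0]},{"travel":[-0.05,-0.195,0],"dr":[0,0,0]},{"travel":[-0.0545,-0.216,0],"dr":[0,0,0]},{"travel":[-0.0545,-0.216,0],"dr":[0,0,0]},{"travel":[-0.0545,-0.216,0.02],"dr":[0,0,0]},{"travel":[-0.0545,-0.216,0.04],"dr":[0,0,0]},{"travel":[-0.0545,-0.216,0.055],"dr":[0,0,0]},{"travel":[-0.0545,-0.216,0.063],"dr":[0,0,0]},{"travel":[-0.0545,-0.216,0.065],"dr":[0,0,0]},{"travel":[-0.0545,-0.216,0.065],"dr":[0,0,0]},{"travel":[-0.0545,-0.216,0.065],"dr":[0,0,0]}]'
```

```text
t: 26.55
position: [0.5617, -0.2532, 0.0807]
tcp_rot: [0.0, -0.164, 0.986, -0.0]
wrist_force: [0.3, -0.2, -1.3]
finger_gap: 0.0596
gripper_force: 65.1
```

```bash
python3 -m creep '[{"travel":[0,0,0.001],"dr":[0,0,0]},{"travel":[0,0,0.0015],"dr":[0,0,0]},{"travel":[0,0,0.002],"dr":[0,0,0]},{"travel":[0,0,0.002],"dr":[0,0,0]}]'
```

```text
t: 27.05
position: [0.5617, -0.2533, 0.0801]
tcp_rot: [0.0, -0.164, 0.986, -0.0]
wrist_force: [-4.3, 2.1, 8.4]
finger_gap: 0.0597
gripper_force: 65.6
```

```bash
python3 -m creep '[{"travel":[0,0,0],"dr":[0,0,0]},{"travel":[0,0,0],"dr":[0,0,0]},{"travel":[0,0,0],"dr":[0,0,0]},{"travel":[0,0,-0.02],"dr":[0,0,0]},{"travel":[0,0,-0.06],"dr":[0,0,0]},{"travel":[0,0,-0.11],"dr":[0,0,0]},{"travel":[0,0.02,-0.14],"dr":[0,0,0]},{"travel":[0,0.06,-0.14],"dr":[0,0,10]},{"travel":[0,0.1,-0.14],"dr":[0,0,20]},{"travel":[0,0.14,-0.14],"dr":[0,0,30]},{"travel":[-0.005,0.18,-0.14],"dr":[0,0,40]},{"travel":[-0.007,0.22,-0.14],"dr":[0,0,50]},{"travel":[-0.01,0.26,-0.14],"dr":[0,0,60]},{"travel":[-0.012,0.3,-0.14],"dr":[0,0,70]},{"travel":[-0.014,0.34,-0.14],"dr":[0,0,80]},{"travel":[-0.015,0.355,-0.14],"dr":[0,0,90]},{"travel":[-0.015,0.355,-0.14],"dr":[0,0,91.6]},{"travel":[-0.015,0.355,-0.14],"dr":[0,0,91.6]},{"travel":[-0.015,0.355,-0.14],"dr":[0,0,91.6]}]' 0.92
python3 - <<'E'
from h import *
look("w9",["cup_mid","deck_mid"])
a=arm.capture("scene"); W=world(a)
for d in arm.silhouettes(a,"cup_mid")[:1]:
    P=W[d["mask"]]; P=P[P[:,2]>.116]; print(cv2.minEnclosingCircle((P[:,:2]*1000).astype(np.float32)),np.median(P[:,2]))
go([.4606,.0875,.012],17.3)
E
```

```text
t: 29.42
position: [0.4609, 0.0869, 0.2186]
tcp_rot: [0.0, 0.593, 0.805, 0.0]
wrist_force: [0.6, -0.5, -0.9]
finger_gap: 0.0784
gripper_force: 0.0
deck_mid 0.92 [121.  87. 201. 170.] ztop 0.0614 rect [array([344.1,  98.2]), array([31.3, 87.3]), np.float64(47.3)] circ [344.3  98.5] 45.5 mean [343.4 100.1  60.2]
deck_mid 0.91 [ 89. 283. 139. 304.] ztop 0.0370 rect [array([ 310.4, -162.2]), array([31.6,  2.2]), np.float64(29.5)] circ [ 310.3 -162.1] 15.8 mean [ 311.  -161.9   35.3]
travel [2.000e-04 1.000e-04 2.062e-01] dr [-0. -0. -0.] now yaw 17.3 pos [0.4607 0.0873 0.2182]
```

View pics/w9.png

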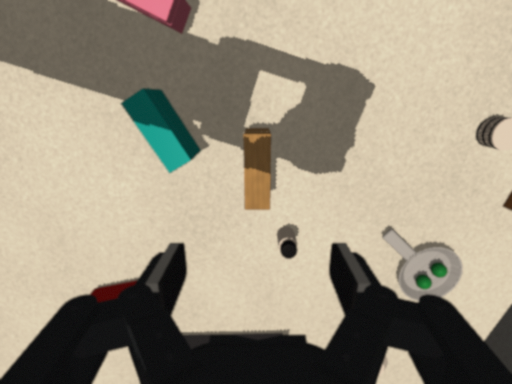

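```bash
python3 - <<'E'
from h import *
W=np.load("w9.npz")["W"]; m=((W[...,2]>.052)&(W[...,2]<.07)).astype(np.uint8); m[:120]=0;m[220:]=0;m[:,:225]=0;m[:,300:]=0
m=cv2.morphologyEx(m,cv2.MORPH_OPEN,np.ones((3,3))); print(cv2.minAreaRect((W[m>0][:,:2]*1000).astype(np.float32)))
a=arm.capture("scene"); W=world(a)
B=W[(abs(W[...,0]-.561)<.045)&(abs(W[...,1]+.253)<.045)&(W[...,2]>.115)&(W[...,2]<.13)]; print(len(B),cv2.minEnclosingCircle((B[:,:2]*1000).astype(np.float32)),np.median(B[:,2]))
E
```

```text
((460.3553771972656, 86.927978515625), (30.01616668701172, 88.13040924072266), 17.323192596435547)
115 ((560.3923950195312, -252.15524291992188), 33.24915313720703) 0.1207784899627238
```

The deck is at pixel (258,168), centred under the tool, with its sizes confirmed at 30x88. The cup stands on the divider with its rim at 0.121–0.123.

```bash
python3 -m creep '[{"travel":[0,0,0.05],"dr":[0,0,0]},{"travel":[0,0,0.1],"dr":[0,0,0]},{"travel":[0,0,0.15],"dr":[0,0,0]},{"travel":[0,0,0.185],"dr":[0,0,0]},{"travel":[0,0,0.196],"dr":[0,0,0]},{"travel":[0,0,0.196],"dr":[0,0,0]},{"travel":[0,0,0.196],"dr":[0,0,0]}]' 0.55
python3 -m creep '[{"travel":[0,0,0],"dr":[0,0,0]},{"travel":[0,0,0],"dr":[0,0,0]},{"travel":[0,0,0],"dr":[0,0,0]},{"travel":[0,0,0],"dr":[0,0,0]},{"travel":[0,0,-0.03],"dr":[0,0,0]},{"travel":[0,0,-0.09],"dr":[0,0,0]},{"travel":[0,0,-0.15],"dr":[0,0,0]},{"travel":[0,0,-0.18],"dr":[0,0,0]},{"travel":[0,0,-0.18],"dr":[0,0,0]},{"travel":[0,0,-0.18],"dr":[0,0,0]},{"travel":[0,0,-0.18],"dr":[0,0,0]},{"travel":[0,0,-0.18],"dr":[0,0,0]}]' 0
python3 - <<'E'
from h import *
y=np.radians(18.8)
go([.5172-.05*np.cos(y),-.268-.05*np.sin(y),.078],18.8)
E
```

```text
t: 30.6
position: [0.4623, 0.0877, 0.0243]
tcp_rot: [0.001, 0.593, 0.805, 0.001]
wrist_force: [0.0, -0.4, 0.7]
finger_gap: 0.047
gripper_force: 0.0
t: 32.1
position: [0.4597, 0.0877, 0.2004]
tcp_rot: [-0.001, 0.593, 0.805, -0.001]
wrist_force: [-0.3, -0.1, -2.7]
finger_gap: 0.0295
gripper_force: 60.2
travel [-0.3581 -0.1004  0.1224] dr [-0.2 -0.1 -1.5] now yaw 17.3 pos [0.4597 0.0877 0.2004]
```

```bash
python3 -m creep '[{"travel":[-0.05,-0.014,0],"dr":[0,0,0]},{"travel":[-0.1,-0.028,0],"dr":[0,0,0]},{"travel":[-0.15,-0.042,0],"dr":[0,0,-1]},{"travel":[-0.2,-0.056,0],"dr":[0,0,-1.5]},{"travel":[-0.25,-0.07,0],"dr":[0,0,-1.5]},{"travel":[-0.3,-0.085,0],"dr":[0,0,-1.5]},{"travel":[-0.34,-0.096,0],"dr":[0,0,-1.5]},{"travel":[-0.358,-0.101,0],"dr":[0,0,-1.5]},{"travel":[-0.358,-0.101,0],"dr":[0,0,-1.5]},{"travel":[-0.358,-0.101,0],"dr":[0,0,-1.5]},{"travel":[-0.358,-0.101,0.04],"dr":[0,0,-1.5]},{"travel":[-0.358,-0.101,0.08],"dr":[0,0,-1.5]},{"travel":[-0.358,-0.101,0.11],"dr":[0,0,-1.5]},{"travel":[-0.358,-0.101,0.122],"dr":[0,0,-1.5]},{"travel":[-0.358,-0.101,0.125],"dr":[0,0,-1.5]},{"travel":[-0.358,-0.101,0.125],"dr":[0,0,-1.5]},{"travel":[-0.358,-0.101,0.125],"dr":[0,0,-1.5]}]'
python3 -m creep '[{"travel":[0,0,0.001],"dr":[0,0,0]},{"travel":[0,0,0.001],"dr":[0,0,0]},{"travel":[0,0,0.001],"dr":[0,0,0]}]'
```

```text
t: 34.22
position: [0.4714, -0.2847, 0.0787]
tcp_rot: [0.001, 0.582, 0.813, -0.0]
wrist_force: [-0.8, -0.9, -2.6]
finger_gap: 0.0289
gripper_force: 60.1
t: 34.6
position: [0.4711, -0.2847, 0.0772]
tcp_rot: [0.001, 0.582, 0.813, -0.0]
wrist_force: [-0.2, -0.7, 1.8]
finger_gap: 0.0291
gripper_force: 60.4
```

```bash
python3 -m creep '[{"travel":[0,0,0.0005],"dr":[0,0,0]},{"travel":[0,0,0.0005],"dr":[0,0,0]},{"travel":[0,0,0.0005],"dr":[0,0,0]}]'
python3 -m creep '[{"travel":[0,0,0],"dr":[0,0,0]},{"travel":[0,0,0],"dr":[0,0,0]},{"travel":[0,0,-0.01],"dr":[0,0,0]},{"travel":[0,0,-0.03],"dr":[0,0,0]},{"travel":[0,0,-0.07],"dr":[0,0,0]},{"travel":[0,0,-0.12],"dr":[0,0,0]},{"travel":[0.04,0.03,-0.16],"dr":[0,0,0]},{"travel":[0.09,0.05,-0.18],"dr":[0,0,0]},{"travel":[0.13,0.06,-0.18],"dr":[0,0,0]},{"travel":[0.13,0.06,-0.18],"dr":[0,0,0]},{"travel":[0.13,0.06,-0.18],"dr":[0,0,0]}]' 0.45
python3 - <<'E'
from h import *
look("w10",["cup_mid","deck_mid","divider_rib","spoon_rest","dauber"])
E
```

```text
t: 34.98
position: [0.4712, -0.2847, 0.0772]
tcp_rot: [0.001, 0.582, 0.813, -0.0]
wrist_force: [-1.7, 0.9, 5.6]
finger_gap: 0.0295
gripper_force: 61.1
t: 36.35
position: [0.4856, -0.1422, 0.2568]
tcp_rot: [0.001, 0.582, 0.813, -0.0]
wrist_force: [-0.2, -0.1, -0.4]
finger_gap: 0.0387
gripper_force: 0.0
cup_mid 0.83 [260. 239. 299. 303.] ztop 0.1235 rect [array([ 552.3, -259.6]), array([37.6, 60.2]), np.float64(29.8)] circ [ 561.5 -254.2] 30.4 mean [ 551.  -259.7  122.1]
cup_mid 0.71 [380. 210. 426. 253.] ztop 0.0421 rect [array([ 739. , -182.3]), array([ 8.9, 38.1]), np.float64(25.4)] circ [ 739.  -182.3] 19.1 mean [ 737.5 -181.3   41.2]
deck_mid 0.76 [196. 225. 227. 310.] ztop 0.1139 rect [array([ 492.6, -308. ]), array([ 5.1, 31.1]), np.float64(16.3)] circ [ 492.6 -308. ] 15.6 mean [ 494.  -311.3  113.1]
deck_mid 0.6 [ 86. 122. 175. 164.] ztop 0.0615 rect [array([ 321.9, -172.5]), array([88.6, 30.1]), np.float64(30.9)] circ [ 321.2 -170.7] 45.5 mean [ 322.8 -171.5   60.2]
divider_rib 0.55 [185. 218. 312. 286.] ztop 0.0883 rect [array([ 517. , -267.9]), array([15.8, 49.4]), np.float64(18.7)] circ [ 516.4 -268.2] 25.4 mean [ 516.7 -265.7   88.1]
spoon_rest 0.89 [430.  62. 512. 156.] ztop 0.0141 rect [array([740. ,  20.4]), array([ 93.9, 144.1]), np.float64(42.1)] circ [732.3  15.5] 75.1 mean [738.3  15.6  12. ]
dauber 0.83 [316.  55. 346.  83.] ztop 0.0509 rect [array([530.4,  -2.7]), array([20.6, 20. ]), np.float64(71.0)] circ [530.1  -3.2] 11.0 mean [530.1  -3.   49.8]
```

View pics/w10.png

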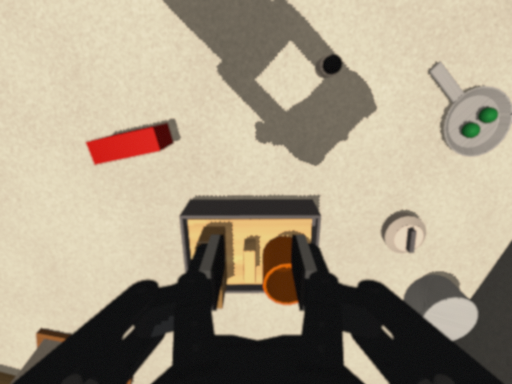

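The view shows the deck (212,265) and cup (282,270) standing either side of the rib (250,260), with the divider level. Deck top is 0.114, cup rim 0.1235 and rib top 0.088, as expected. The dauber hasn't moved, and the spoon rest still holds both balls. I'm handing in.

```bash
python3 -c "
from rig import arm
print(arm.hand_in())"
```

```text
the job is handed in; nothing more can be done
None
```

I packed the kit box in the order asked and handed it in at about 36 s. The domino box and tub are on the floor, the divider lies level on the posts rib up, and the dice cup and card deck stand either side of the rib; the last picture showed nothing else moved among the things in view.

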